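Snap the cap onto the slip tub

ROBOT

A 6-joint arm with a two-finger parallel gripper is mounted at the origin on the work surface. World frame = base frame: x ahead of the robot, y to its left, z up, the work surface at z = 0. Lengths are in m, angles in rad, forces in N, time in s.
With the tool pointing down it reaches from about 0.225 to 0.875 m from the base axis. Payload 3.4 kg.
Tool frame: the origin (TCP) lies between the finger pads; the fingertips stand 11 mm ahead of it and the grasp point (between the pads) lies 8 mm behind it (tips_ahead is the distance from the TCP to the fingertips, in m); z points along the fingers, x is the direction in which the jaws open and shut, and the axes are right-handed (so a half turn about z gives the same grasp; the last joint's range is limited). The gripper opens to 85 mm and grips with 20 to 120 N. Pads are 22 mm wide; open, the fingers measure 114 mm over their backs; the gripper's body (76 mm by 85 mm) begins 54 mm behind the grasp point. The pads swing forward as they close: fully open they stand 13 mm farther back than shut.
Start: joints at [1.12, 0.276, 1.505, -0, 1.361, -0.121], TCP at [0.186, 0.544, 0.242] pointing down, gripper open.
Joint ranges: [-2.89, 2.89], [-0.75, 2.08], [0.22, 2.7], [-1.18, 4.32], [0.11, 2.71], [-2.7, 2.7]. Speed limits (rad/s): [2.57, 2.57, 3.14, 3.14, 3.14, 3.14].

INTERFACE

Orientations are given as a unit quaternion [w, x, y, z].
In Python, from rig import get_state, get_image, sign_off, masks_of, tips_ahead gives the robot as it stands.
- The arm moves only by the tool play_rows, never from a script. Its argument "series" is a list of rows, each an object of numbers: "fingers": the closure, from -1 (fully open) to 1 (shut); "dx", "dy", "dz": the shift along the world's x, y, z in mm; "turn": the turn about the world's z in rad. A call has 1 to 20 rows; each row shifts and turns the pose as measured when the row begins; what a row does not reach is not made up. A row lasts 1/12 s, in which the tool goes at most 41.7 mm and 7.16 degrees, less where a joint would pass 70% of its speed; a pose out of reach is approached as far as the arm can. A call with a gripper value outside its range is refused whole. The fingers move at their own pace and stop on an object; "squeeze" is the grip in N (left out, the last holds). Time passes only in rows, so rows that do not move let the fingers close. It gives the time, the measured TCP pose, the force and the opening at its end, in the units of the state.
- get_state(): the state, without advancing time (a new reading comes with each control period).
- get_image(name): name is "side" or "top" or "wrist"; returns a dict with "pixels" (480x640x3 uint8, red, green, blue), "vfov" (degrees; the focal length in pixels is half the picture's height over the tangent of half this angle, whatever the lens; pixels are square), "cx", "cy" (the principal point, pixels), "dist" ([k1, k2, p1, p2, k3] as OpenCV has them; the pictures are not rectified), "rvec" (rotation vector, rad) and "tvec" (3), from world to camera coordinates, as OpenCV has them; the wrist camera has in their place "hand_eye" (4x4, takes a point from camera to tool coordinates, whose origin is the TCP and whose axes are the tool frame's). Camera axes: x right, y down, z forward; pixel columns grow to the right and rows downward; lengths in m; the calibration is good to about 2 mm. A picture is of the moment at which its call begins: read the wrist's pose just before it. There is no depth.
- sign_off(): hands the job in, once; it reports no verdict.
Trained networks look in a picture, given as the dict that the camera call returned (one of the last four; its "shot" number tells which), for a name from the list of things; names that differ only in an ending like _2 or _b are one class to them, and where a whole thing is asked for, a point or a joint stands for the part that bears it (a point fixed in the world has none). Each returns a list of dicts, best first, with "p" (0 to 1); they miss things now and then, are a little off and sometimes report something else, mostly with a low value. They report only what shows in the picture. A call takes as long as a camera call.
- masks_of(picture, label): "region" (480x640 bool, what is visible of it) and "xy" ([column, row] in pixels, amid what is visible of it).
The state is a dict: "clock": time; "qpos": joint angles; "qd": joint speeds; "effort": joint torques, N m; "position": TCP position; "ee_rot": TCP orientation; "contact_force": force on the tool from outside, world axes, zero at the start; "moment": the same for the moment, N m; "width": finger opening in m.
Only numpy, scipy, OpenCV 4.12 (cv2) and the standard library are available. Lean on these libraries where they do the work, as an engineer would, in place of code of your own. Each camera call takes 0.05 s, during which the arm holds its last target. There are 200 camera calls.

TASK

Close the slip tub: pick the larger of the two grey snap caps off the bench, set it over the neck on the tub's lid and press it straight down past its click until it is fully home. Keep pressing it down firmly after the click and finish like that, with the gripper still holding the cap pushed down on the neck; leave the small cap, the cup and the trimming tool where they are.

Things in the scene. Friction and masses are not known exactly. Their poses are not given: they have to be found in the camera images.
- cap_mid (a point): Larger snap cap, grey plastic, 40 g, standing mouth down: round skirt 39 mm across, 31 mm high to its flat shoulder; upright finger tab centred on top, 34 mm long (x), 20 mm thick (y), 26 mm tall. This point is the tab's centre: 44 mm above the bottom rim, 13 mm above the shoulder. z up. Gripped across y with fingertips just above the shoulder, they bear on it when pushing down.
- cap_seat (a point): Centre of the cap's inner ceiling, on its axis, 17 mm below cap_mid, 27 mm above its bottom rim. The mouth is 26 mm wide (a lip 3 mm high), the bore above the lip 32 mm wide. With the cap fully home this point meets neck_top.
- neck_top (a point): Top centre of the upright white neck on the tub's lid, 125 mm above the bench; z up. Neck 30 mm tall, 24 mm across, tapering to 18 mm over its top 6 mm. When the cap is home its shoulder is 4 mm and cap_mid 17 mm above this point. There the cap stops solidly, with its ceiling on the neck's top.
- tub: The slip tub, white plastic with a flat grey lid of 148 mm diameter, 95 mm tall to the lid's top, heavy and fixed to the bench. Origin at the centre of its underside; the neck stands 35 mm from the tub's axis along its x.
- small_cap: Bystander: a smaller cap of the same form that does not fit this neck, skirt 26 mm in diameter, 34 mm high in all with its tab. Origin at the centre of its underside.
- cup: Bystander: a terracotta cup, 68 mm in diameter, 75 mm tall. Origin at the centre of its underside.
- trimmer: Bystander: a trimming tool lying on the bench, 12 mm thick wooden handle and a wire loop, 180 mm long in all. Origin on its underside, 70 mm from the handle's end; x towards the loop.
- catches (a point): Point on the neck's axis, 18 mm below neck_top, level with four round spring catches that stand 3 mm out of the neck. The cap goes down freely until its ceiling is about 12.5 mm above neck_top; then the catches resist with up to about 10 to 16 N and give way with a click some 4 mm lower: the force drops, they even draw the cap down a little, and it goes easily to the stop.

How it is judged:
By the outcome, as a careful person would: the job done as asked, in the order asked, and still so for the second after the job is handed in, while the arm keeps its last pose, push and grip.
It also fails if it takes over 40 s, if anything falls off the work surface, if the arm or the gripper's body presses on something with over 40 N, if the wrist force passes 120 N, or if a joint passes its speed limit or range.

## Working session

There is one attempt and no reset: what is moved stays moved. The work goes in short steps, Python scripts to look and compute and a tool call to move; the robot and the scene stay as the last step left them, time stands still between calls to the robot, and variables do not carry over. Pictures are saved under pics/ and viewed, about 8 in all and at most 12, crops included, and the job is handed in when it is done.

Besides the shell and the picture viewer there is one more tool, called after "Emit:" by a JSON object that holds its "name" and its "arguments". play_rows: Moves the arm, as the interface text tells. Its arguments: {"type":"object","properties":{"series":{"type":"array"},"squeeze":{"type":"number"}},"required":["series"]}

```bash
mkdir -p pics; ls
python3 - <<'E'
from rig import *
import cv2,numpy as np
s=get_state();print({k:np.round(v,4).tolist() for k,v in s.items()},tips_ahead)
ims={n:get_image(n) for n in("side","top")}
for n,i in ims.items():
    cv2.imwrite(f"pics/{n}0.png",i["pixels"][...,::-1])
    print(n,i["vfov"],i["cx"],i["cy"],i["dist"],i["rvec"],i["tvec"])
    for l in("cap_mid","small_cap","tub","neck_top","cup","trimmer"):
        try:
            for m in masks_of(i,l)[:3]:
                r=m["region"];ys,xs=np.nonzero(r)
                print(n,l,round(m["p"],2),m["xy"],r.sum(),(xs.min(),xs.max(),ys.min(),ys.max()) if len(xs) else 0)
        except Exception as e: print(n,l,e)
cv2.imwrite("pics/both0.png",cv2.resize(np.vstack([ims[n]["pixels"] for n in ims])[...,::-1],(400,600)))
E
```

```text
pics
{'clock': 0.0, 'qpos': [1.12, 0.2766, 1.5062, 0.0, 1.3607, -0.121], 'qd': [0.0003, 0.0001, 0.0002, 0.0008, -0.0012, 0.0006], 'effort': [-0.0016, -41.6789, -24.5798, -0.0005, 0.0114, -0.0], 'position': [0.186, 0.5435, 0.2414], 'ee_rot': [0.0005, 0.8136, 0.5814, -0.0009], 'contact_force': [-0.1014, 0.2158, -0.8218], 'moment': [-0.0334, -0.0086, -0.0307], 'width': 0.0853} 0.011
side 48.4000751656139 321.443445965873 238.12564048999153 [-0.02596715  0.          0.          0.          0.        ] [ 2.25005427 -0.29547053  0.1586939 ] [-0.58658772  0.1700535   0.82588699]
side cap_mid 0.7 [260.3, 329.5] 904 (np.int64(249), np.int64(276), np.int64(308), np.int64(348))
side small_cap 0.94 [331.1, 392.1] 406 (np.int64(321), np.int64(339), np.int64(377), np.int64(403))
side tub 0.92 [264.5, 209.0] 5251 (np.int64(222), np.int64(302), np.int64(170), np.int64(251))
side neck_top 0.9 [264.3, 207.3] 5222 (np.int64(223), np.int64(302), np.int64(169), np.int64(251))
side cup 0.59 [387.2, 266.1] 1769 (np.int64(368), np.int64(407), np.int64(240), np.int64(294))
side cup 0.55 [330.9, 390.7] 399 (np.int64(321), np.int64(339), np.int64(378), np.int64(404))
side trimmer 0.85 [444.1, 407.1] 941 (np.int64(370), np.int64(496), np.int64(384), np.int64(421))
top 52.80067855842383 316.2052103764188 246.42651335212406 [-0.04091168  0.          0.          0.          0.        ] [ 2.15701934 -2.21263227  0.15324689] [-0.01415922  0.60350963  0.95481286]
top cap_mid 0.71 [358.1, 304.1] 340 (np.int64(346), np.int64(367), np.int64(295), np.int64(314))
top tub 0.57 [215.2, 279.3] 4831 (np.int64(176), np.int64(254), np.int64(243), np.int64(320))
top neck_top 0.95 [212.0, 279.3] 4825 (np.int64(177), np.int64(254), np.int64(243), np.int64(320))
top cup 0.61 [318.0, 188.2] 917 (np.int64(303), np.int64(335), np.int64(174), np.int64(209))
top trimmer 0.67 [448.2, 183.8] 234 (np.int64(428), np.int64(455), np.int64(168), np.int64(215))
```

```bash
ls pics
```

```text
both0.png
side0.png
top0.png
```

Run:
```python
import cv2,numpy as np
s=cv2.imread("pics/side0.png");t=cv2.imread("pics/top0.png")
a=cv2.resize(s[150:430,200:510],None,fx=2.14,fy=2.14,interpolation=cv2.INTER_CUBIC)
b=cv2.resize(t[160:360,160:370],None,fx=3,fy=3,interpolation=cv2.INTER_CUBIC)
cv2.imwrite("pics/a.png",a[:600,:800]);cv2.imwrite("pics/b.png",b)
```

```text
(no output)
```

View pics/a.png

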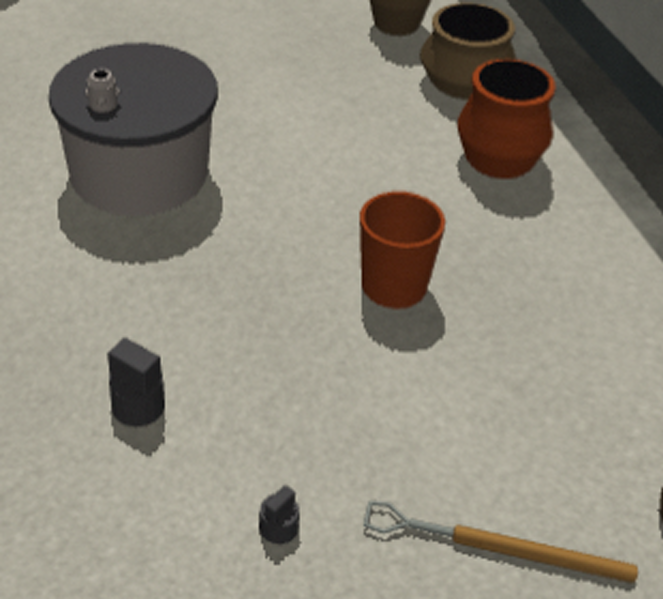

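View pics/b.png

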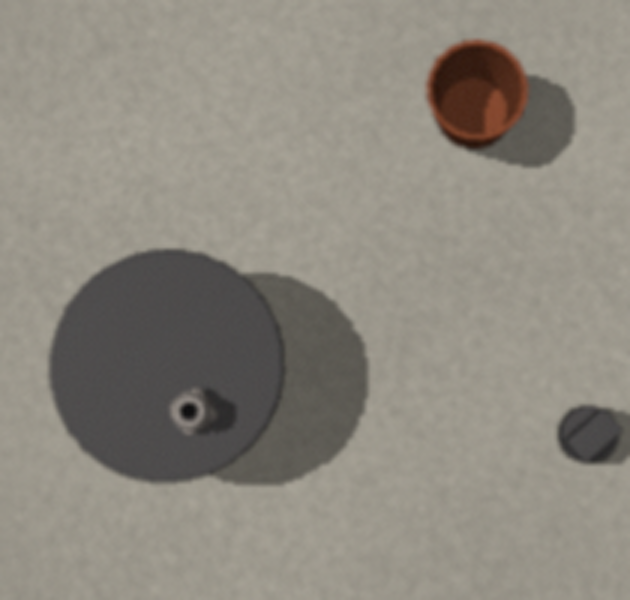

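Side view: tub at upper left with the neck top near side px (247,185), the large cap's tab top near (263,316), and the small cap near (331,390). Top view: neck top near (223,297) and the large cap near (357,304), with its tab diagonal.

```bash
cat > h.py <<'E'
import cv2,numpy as np
from scipy.spatial.transform import Rotation as R
def K(i):
    f=240/np.tan(np.radians(i["vfov"])/2);return np.array([[f,0,i["cx"]],[0,f,i["cy"]],[0,0,1]])
def pose(i,s=None):
    "camera-to-world R, centre"
    if "rvec" in i and i["rvec"] is not None:
        r=cv2.Rodrigues(np.array(i["rvec"],float))[0];return r.T,-r.T@np.array(i["tvec"]).ravel()
    w,x,y,z=s["ee_rot"];T=np.eye(4);T[:3,:3]=R.from_quat([x,y,z,w]).as_matrix();T[:3,3]=s["position"]
    T=T@np.array(i["hand_eye"]);return T[:3,:3],T[:3,3]
def ray(i,uv,s=None):
    r,c=pose(i,s);n=cv2.undistortPoints(np.array([[uv]],float),K(i),np.array(i["dist"],float)).ravel()
    d=r@np.array([*n,1]);return c,d/np.linalg.norm(d)
def atz(i,uv,z,s=None):
    c,d=ray(i,uv,s);return c+d*(z-c[2])/d[2]
def tri(rays):
    A=sum(np.eye(3)-np.outer(d,d) for c,d in rays);b=sum((np.eye(3)-np.outer(d,d))@c for c,d in rays)
    return np.linalg.solve(A,b)
def proj(i,P,s=None):
    r,c=pose(i,s);rv=cv2.Rodrigues(r.T)[0];return cv2.projectPoints(np.atleast_2d(np.array(P,float)),rv,-r.T@c,K(i),np.array(i["dist"],float))[0].reshape(-1,2)
E
python3 - <<'E'
from rig import *; from h import *
S=get_image("side");T=get_image("top")
for n,a,b,z in(("neck",(247.2,184.6),(223,296.7),.125),("cap",(262.6,316.4),(357.3,304),.057)):
    print(n,atz(S,a,z).round(4),atz(T,b,z).round(4),tri([ray(S,a),ray(T,b)]).round(4))
for u in((331,392),(387,266)):print(atz(S,u,.015).round(3))
# tab direction in top
c=[(160+x/3,160+y/3) for x,y in((571,440),(602,409),(585,461),(618,430))]
p=[atz(T,q,.057) for q in c]; print(np.round(p,4), [np.degrees(np.arctan2(*(p[j]-p[k])[1::-1])) for j,k in((1,0),(3,2))])
E
```

```text
neck [0.5076 0.1452 0.125 ] [0.5054 0.146  0.125 ] [0.5066 0.1459 0.1246]
cap [ 0.4842 -0.1118  0.057 ] [ 0.4844 -0.1065  0.057 ] [ 0.4845 -0.1071  0.0518]
[ 0.556 -0.24   0.015]
[ 0.728 -0.011  0.015]
[[ 0.4795 -0.0925  0.057 ]
 [ 0.4992 -0.1137  0.057 ]
 [ 0.4656 -0.1013  0.057 ]
 [ 0.4852 -0.1238  0.057 ]] [np.float64(-47.07955527578346), np.float64(-48.95044935332916)]
```

Emit:
{"name": "play_rows", "arguments": {"series": [{"dx":17,"dy":-37,"turn":-0.1,"fingers":-1},{"dx":17,"dy":-37,"turn":-0.1,"fingers":-1},{"dx":17,"dy":-37,"turn":-0.1,"fingers":-1},{"dx":17,"dy":-37,"turn":-0.1,"fingers":-1},{"dx":17,"dy":-37,"turn":-0.1,"fingers":-1},{"dx":17,"dy":-37,"fingers":-1},{"dx":17,"dy":-37,"fingers":-1},{"dx":17,"dy":-37,"fingers":-1},{"dx":17,"dy":-37,"fingers":-1},{"dx":17,"dy":-37,"fingers":-1},{"dx":17,"dy":-37,"fingers":-1},{"dx":17,"dy":-37,"fingers":-1},{"dx":17,"dy":-37,"fingers":-1},{"dx":17,"dy":-37,"fingers":-1},{"dx":17,"dy":-37,"fingers":-1},{"dx":17,"dy":-37,"fingers":-1},{"fingers":-1}]}}

```text
invalid input at $.series[0]: expected keys fingers, dx, dy, dz, turn
```

Emit:
{"name": "play_rows", "arguments": {"series": [{"dx":17,"dy":-37,"dz":0,"turn":-0.1,"fingers":-1},{"dx":17,"dy":-37,"dz":0,"turn":-0.1,"fingers":-1},{"dx":17,"dy":-37,"dz":0,"turn":-0.1,"fingers":-1},{"dx":17,"dy":-37,"dz":0,"turn":-0.1,"fingers":-1},{"dx":17,"dy":-37,"dz":0,"turn":-0.1,"fingers":-1},{"dx":17,"dy":-37,"dz":0,"turn":0,"fingers":-1},{"dx":17,"dy":-37,"dz":0,"turn":0,"fingers":-1},{"dx":17,"dy":-37,"dz":0,"turn":0,"fingers":-1},{"dx":17,"dy":-37,"dz":0,"turn":0,"fingers":-1},{"dx":17,"dy":-37,"dz":0,"turn":0,"fingers":-1},{"dx":17,"dy":-37,"dz":0,"turn":0,"fingers":-1},{"dx":17,"dy":-37,"dz":0,"turn":0,"fingers":-1},{"dx":17,"dy":-37,"dz":0,"turn":0,"fingers":-1},{"dx":17,"dy":-37,"dz":0,"turn":0,"fingers":-1},{"dx":17,"dy":-37,"dz":0,"turn":0,"fingers":-1},{"dx":17,"dy":-37,"dz":0,"turn":0,"fingers":-1},{"dx":0,"dy":0,"dz":0,"turn":0,"fingers":-1}]}}

```text
clock: 2.22
position: [0.4608, -0.0649, 0.2452]
ee_rot: [0.002, 0.935, 0.354, 0.009]
contact_force: [0.3, 0.9, -0.3]
width: 0.0856
```

Run:
```python
from rig import *; from h import *
s=get_state();w=get_image("wrist");T=get_image("top")
print(np.round(w["hand_eye"],4))
for m in masks_of(w,"cap_mid")[:2]:print(m["p"],m["xy"],m["region"].sum(),atz(w,m["xy"],.05,s).round(4))
print(proj(w,[[.4845,-.107,.057]],s))
cv2.imwrite("pics/w1.png",w["pixels"][...,::-1])
```

```text
[[ 1.000e+00  8.000e-04 -1.000e-04 -6.000e-04]
 [-8.000e-04  9.588e-01  2.842e-01 -7.190e-02]
 [ 3.000e-04 -2.842e-01  9.588e-01 -1.322e-01]
 [ 0.000e+00  0.000e+00  0.000e+00  1.000e+00]]
0.58 [286.8, 248.0] 2069 [ 0.4785 -0.1017  0.05  ]
[[287.85603289 259.88732528]]
```

View pics/w1.png

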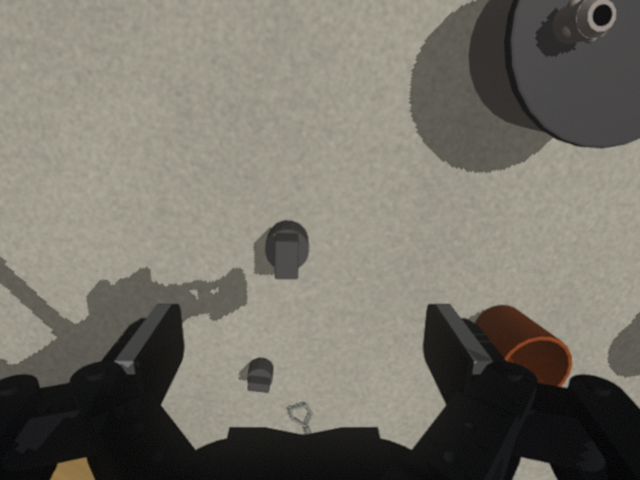

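The wrist picture shows the large cap at about (287,248), with its tab roughly upright in the picture, and the small cap at (259,374). The neck top is at (602,15). I'll refine the cap's pose by fitting a model outline to it.

```bash
cat > fit.py <<'E'
from h import *
from scipy.optimize import minimize
a=np.linspace(0,2*np.pi,40,endpoint=False);cs=np.c_[np.cos(a),np.sin(a)]
def parts(x,y,yaw,z0=0):
    c,s_=np.cos(yaw),np.sin(yaw);M=np.array([[c,-s_],[s_,c]])
    sk=np.vstack([np.c_[cs*.0195+[x,y],np.full(40,z0+z)] for z in(0,.031)])
    q=np.array([[1,1],[-1,1],[-1,-1],[1,-1]])*[.017,.010]@M.T+[x,y]
    return sk,np.vstack([np.c_[q,np.full(4,z0+z)] for z in(.031,.057)])
def sil(i,s,p,k=4,z0=0):
    m=np.zeros((480*k,640*k),np.uint8)
    for P in parts(*p,z0): cv2.fillConvexPoly(m,cv2.convexHull(np.round(proj(i,P,s)*k+k/2).astype(np.int32)),1)
    return cv2.resize(m.astype(np.float32),(640,480),interpolation=cv2.INTER_AREA)
def dark(i,s,p,thr,z0=0):
    g=cv2.cvtColor(i["pixels"],cv2.COLOR_RGB2GRAY)
    roi=cv2.dilate((sil(i,s,p,1,z0)>0).astype(np.uint8),np.ones((13,13)))
    return ((g<thr)&(roi>0)).astype(np.float32)
def fit(views,p0,thr,z0=0):
    D=[dark(i,s,p0,thr,z0) for i,s in views]
    f=lambda v:sum(np.abs(sil(i,s,(v[0]*.01,v[1]*.01,v[2]),4,z0)-d).sum()/d.sum() for (i,s),d in zip(views,D))
    v0=np.array([p0[0]*100,p0[1]*100,p0[2]])
    r=minimize(f,v0,method="Nelder-Mead",options=dict(initial_simplex=v0+np.array([[0,0,0],[.4,0,0],[0,.4,0],[0,0,.15]])))
    return np.array([r.x[0]*.01,r.x[1]*.01,r.x[2]]),r.fun
E
python3 - <<'E'
from rig import *; from fit import *
s=get_state();V={n:(get_image(n),s if n=="wrist" else None) for n in("wrist","top","side")}
g=cv2.cvtColor(V["wrist"][0]["pixels"],cv2.COLOR_RGB2GRAY)
print(g[240,240:320:3])
p0=(.4845,-.107,np.radians(-48))
for ks in(("wrist",),("top",),("side",),("wrist","top","side")):
    p,e=fit([V[k] for k in ks],p0,75);print(ks,p.round(4),np.degrees(p[2]).round(1),round(e,3))
out=[]
for k,(i,ss) in V.items():
    m=sil(i,ss,p);c=i["pixels"][...,::-1].copy();u=proj(i,[[p[0],p[1],.03]],ss)[0].astype(int)
    sl=np.s_[u[1]-35:u[1]+35,u[0]-35:u[0]+35]
    b=cv2.resize(c[sl],(260,260),interpolation=cv2.INTER_NEAREST);mm=cv2.resize((m[sl]>.5).astype(np.uint8),(260,260))
    cv2.drawContours(b,cv2.findContours(mm,0,2)[0],-1,(0,0,255),1);out.append(b)
cv2.imwrite("pics/f1.png",np.hstack(out))
E
```

```text
[153 149 146 149 155 156 152 154 126  77  43  51  54  64  71  73  69  69
  58  56  58  78 149 154 157 159 160]
('wrist',) [ 0.4823 -0.1081 -0.7803] -44.7 1.079
('top',) [ 0.4826 -0.1062 -1.0709] -61.4 0.963
('side',) [ 0.4837 -0.1101 -1.0683] -61.2 0.315
('wrist', 'top', 'side') [ 0.4832 -0.1082 -0.9296] -53.3 2.433
```

View pics/f1.png

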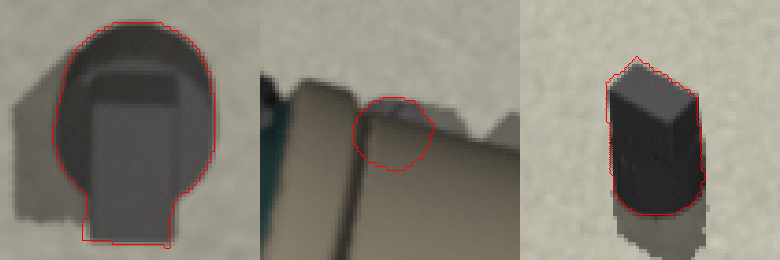

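The wrist and side fits agree with the triangulation at about (0.484, -0.107). The top view is blocked by the arm, so I'm ignoring it. The shadow drags the wrist fit about 1 mm, and the tab is already square to the jaws.

Emit:
{"name": "play_rows", "arguments": {"series": [{"dx":12,"dy":-21,"dz":-20,"turn":0,"fingers":-1},{"dx":11,"dy":-21,"dz":-20,"turn":0,"fingers":-0.6},{"dx":0,"dy":0,"dz":-30,"turn":0,"fingers":-0.4},{"dx":0,"dy":0,"dz":-30,"turn":0,"fingers":-0.2},{"dx":0,"dy":0,"dz":-15,"turn":0,"fingers":-0.2},{"dx":0,"dy":0,"dz":0,"turn":0,"fingers":-0.2},{"dx":0,"dy":0,"dz":0,"turn":0,"fingers":-0.2}]}}

```text
clock: 3.1
position: [0.4801, -0.0899, 0.1302]
ee_rot: [0.001, 0.93, 0.366, 0.013]
contact_force: [0.2, 0.8, -0.0]
width: 0.0512
```

Run:
```python
from rig import *; from h import *
s=get_state();w=get_image("wrist")
print(s["position"],s["ee_rot"],s["width"]); w_,x,y,z=s["ee_rot"];print(R.from_quat([x,y,z,w_]).as_matrix().round(3))
cv2.imwrite("pics/w2.png",w["pixels"][...,::-1])
```

```text
[ 0.48009879 -0.08992891  0.13018575] [8.42913675e-04 9.30432780e-01 3.66235656e-01 1.28676465e-02] 0.05122758243439916
[[ 0.731  0.681  0.025]
 [ 0.682 -0.732  0.008]
 [ 0.023  0.011 -1.   ]]
```

View pics/w2.png

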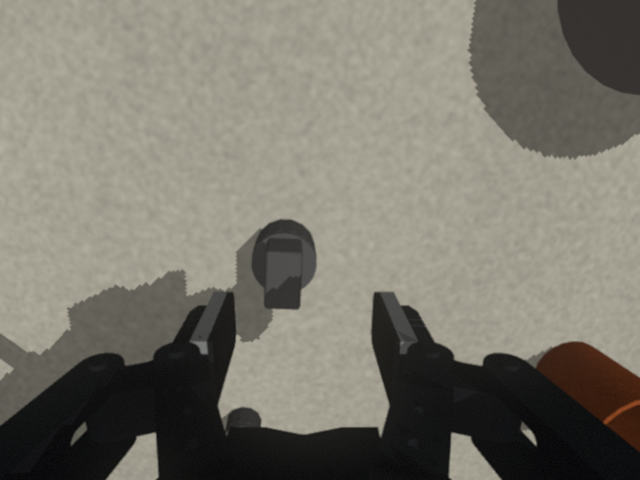

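The tab's top face has corners at about (267,252), (301,252), (265,308) and (300,308), so its centre is near (283,280).

Run:
```python
from rig import *; from h import *
s=get_state();w=get_image("wrist")
g=cv2.cvtColor(w["pixels"],cv2.COLOR_RGB2GRAY)
for r in(256,268,280,292,302): print(r,g[r,258:310:2])
print("col283",g[230:320:3,283])
p=np.array([atz(w,u,.057,s) for u in((267,252),(301,252),(300,308),(265,308),(283,280))])
print(p.round(4),[np.linalg.norm(p[i]-p[j]).round(4) for i,j in((0,1),(1,2),(2,3),(3,0))])
print(np.degrees(np.arctan2(*(p[3]-p[0])[1::-1])),np.degrees(np.arctan2(*(p[2]-p[1])[1::-1])))
print("move mm",((p[4]-s["position"])*1000).round(1))
```

```text
256 [53 54 52 52 59 75 79 79 79 80 78 78 78 79 78 78 78 81 79 79 79 76 70 80
 80 80]
268 [52 53 52 52 63 77 77 77 78 78 79 78 78 77 78 80 78 81 79 80 79 72 70 79
 80 79]
280 [53 51 52 50 65 77 77 79 79 79 77 79 79 72 55 52 52 50 52 53 53 52 77 78
 79 78]
292 [ 98  98  97  69  64  53  51  51  51  50  51  53  52  53  52  52  51  51
  54  52  50  92 156 156 158 160]
302 [ 96  97  99  62  50  50  51  51  50  52  52  51  51  53  51  52  52  53
  53  51  52 111 156 154 152 152]
col283 [ 52  69  78  53  52  54  52  56  78  80  79  78  78  78  79  77  78  73
  51  52  53  50  52  52  53  52  84 165 161 162]
[[ 0.4666 -0.1017  0.057 ]
 [ 0.4797 -0.0896  0.057 ]
 [ 0.5016 -0.1139  0.057 ]
 [ 0.4874 -0.1269  0.057 ]
 [ 0.4835 -0.1078  0.057 ]] [np.float64(0.0178), np.float64(0.0327), np.float64(0.0192), np.float64(0.0327)]
-50.44365900311292 -48.0404215132614
move mm [  3.5 -18.  -73.5]
```

Emit:
{"name": "play_rows", "arguments": {"series": [{"dx":4,"dy":-16,"dz":0,"turn":-0.03,"fingers":-0.2},{"dx":0,"dy":-2,"dz":0,"turn":0,"fingers":-0.2},{"dx":0,"dy":0,"dz":-20,"turn":0,"fingers":-0.2},{"dx":0,"dy":0,"dz":-20,"turn":0,"fingers":-0.2},{"dx":0,"dy":0,"dz":0,"turn":0,"fingers":-0.2}]}}

```text
clock: 3.62
position: [0.4903, -0.1082, 0.0988]
ee_rot: [0.007, 0.935, 0.354, 0.021]
contact_force: [-2.0, 0.1, 0.5]
width: 0.0512
```

Emit:
{"name": "play_rows", "arguments": {"series": [{"dx":-3,"dy":0,"dz":0,"turn":0,"fingers":-0.2},{"dx":0,"dy":0,"dz":0,"turn":0,"fingers":-0.2},{"dx":0,"dy":0,"dz":0,"turn":0,"fingers":-0.2}]}}

```text
clock: 3.87
position: [0.4884, -0.1078, 0.1021]
ee_rot: [0.008, 0.935, 0.354, 0.022]
contact_force: [0.2, -0.4, -0.3]
width: 0.0513
```

```bash
python3 -c "
from rig import *;from h import *
s=get_state();w,x,y,z=s['ee_rot'];print(s['position'],s['qpos'],s['qd'],s['contact_force'],s['moment']);print(R.from_quat([x,y,z,w]).as_matrix().round(3))"
```

```text
[ 0.48842127 -0.10780954  0.10208737] [-0.36885242  0.26755937  1.90735544  0.02179268  0.9223442  -1.10624613] [ 0.00404022 -0.02342655 -0.00344938 -0.00066406  0.02062517 -0.00125547] [ 0.21054045 -0.42573166 -0.31094183] [-0.00396161  0.01892384  0.03516514]
[[ 0.748  0.662  0.048]
 [ 0.663 -0.749  0.   ]
 [ 0.036  0.031 -0.999]]
```

Emit:
{"name": "play_rows", "arguments": {"series": [{"dx":0,"dy":0,"dz":25,"turn":0,"fingers":-0.2},{"dx":0,"dy":0,"dz":25,"turn":0,"fingers":-0.2},{"dx":0,"dy":0,"dz":0,"turn":0,"fingers":-0.2}]}}

```text
clock: 4.12
position: [0.4882, -0.1073, 0.1557]
ee_rot: [0.009, 0.935, 0.355, 0.023]
contact_force: [0.7, -0.2, -0.2]
width: 0.0509
```

Emit:
{"name": "play_rows", "arguments": {"series": [{"dx":0,"dy":0,"dz":-5,"turn":0,"fingers":-0.2},{"dx":0,"dy":0,"dz":-5,"turn":0,"fingers":-0.2},{"dx":0,"dy":0,"dz":-5,"turn":0,"fingers":-0.2},{"dx":0,"dy":0,"dz":-5,"turn":0,"fingers":-0.2},{"dx":0,"dy":0,"dz":-5,"turn":0,"fingers":-0.2},{"dx":0,"dy":0,"dz":-5,"turn":0,"fingers":-0.2}]}}

```text
clock: 4.62
position: [0.488, -0.1069, 0.1239]
ee_rot: [0.009, 0.935, 0.355, 0.024]
contact_force: [-0.5, -0.3, -0.4]
width: 0.0515
```

Emit:
{"name": "play_rows", "arguments": {"series": [{"dx":-4,"dy":-1,"dz":0,"turn":0.03,"fingers":-0.2},{"dx":0,"dy":0,"dz":0,"turn":0,"fingers":-0.2}]}}

```text
clock: 4.78
position: [0.482, -0.1072, 0.1203]
ee_rot: [0.007, 0.929, 0.369, 0.022]
contact_force: [0.1, -0.3, -0.1]
width: 0.0514
```

Emit:
{"name": "play_rows", "arguments": {"series": [{"dx":0,"dy":0,"dz":0,"turn":-0.03,"fingers":-0.2},{"dx":0,"dy":0,"dz":0,"turn":0,"fingers":-0.2}]}}

```text
clock: 4.95
position: [0.4812, -0.1069, 0.1184]
ee_rot: [0.006, 0.935, 0.354, 0.02]
contact_force: [-0.1, 0.7, -0.4]
width: 0.0513
```

Emit:
{"name": "play_rows", "arguments": {"series": [{"dx":-35,"dy":0,"dz":0,"turn":0,"fingers":-0.2},{"dx":0,"dy":0,"dz":0,"turn":0,"fingers":-0.2},{"dx":0,"dy":0,"dz":0,"turn":0,"fingers":-0.2}]}}

```text
clock: 5.2
position: [0.4449, -0.1066, 0.1165]
ee_rot: [0.005, 0.935, 0.354, 0.019]
contact_force: [0.7, -0.0, -0.0]
width: 0.0516
```

Emit:
{"name": "play_rows", "arguments": {"series": [{"dx":4,"dy":0,"dz":0,"turn":0,"fingers":-0.2},{"dx":4,"dy":0,"dz":0,"turn":0,"fingers":-0.2},{"dx":4,"dy":0,"dz":0,"turn":0,"fingers":-0.2},{"dx":4,"dy":0,"dz":0,"turn":0,"fingers":-0.2},{"dx":4,"dy":0,"dz":0,"turn":0,"fingers":-0.2},{"dx":4,"dy":0,"dz":0,"turn":0,"fingers":-0.2},{"dx":4,"dy":0,"dz":0,"turn":0,"fingers":-0.2}]}}

```text
clock: 5.78
position: [0.477, -0.1065, 0.1163]
ee_rot: [0.005, 0.935, 0.355, 0.019]
contact_force: [-0.4, -0.1, 0.2]
width: 0.0513
```

Emit:
{"name": "play_rows", "arguments": {"series": [{"dx":0,"dy":30,"dz":0,"turn":0,"fingers":-0.2},{"dx":0,"dy":0,"dz":0,"turn":0,"fingers":-0.2}]}}

```text
clock: 5.95
position: [0.4796, -0.0768, 0.1163]
ee_rot: [0.005, 0.935, 0.353, 0.02]
contact_force: [-0.9, 0.3, -0.3]
width: 0.051
```

Emit:
{"name": "play_rows", "arguments": {"series": [{"dx":1,"dy":-4,"dz":0,"turn":0,"fingers":-0.2},{"dx":1,"dy":-4,"dz":0,"turn":0,"fingers":-0.2},{"dx":1,"dy":-4,"dz":0,"turn":0,"fingers":-0.2},{"dx":1,"dy":-4,"dz":0,"turn":0,"fingers":-0.2},{"dx":1,"dy":-4,"dz":0,"turn":0,"fingers":-0.2},{"dx":1,"dy":-4,"dz":0,"turn":0,"fingers":-0.2},{"dx":0,"dy":0,"dz":0,"turn":0,"fingers":-0.2}]}}

```text
clock: 6.53
position: [0.4878, -0.1051, 0.1164]
ee_rot: [0.006, 0.935, 0.354, 0.02]
contact_force: [-0.6, -0.3, -0.8]
width: 0.0512
```

Emit:
{"name": "play_rows", "arguments": {"series": [{"dx":-3,"dy":-2,"dz":0,"turn":0,"fingers":-0.2},{"dx":0,"dy":0,"dz":-10,"turn":0,"fingers":-0.2},{"dx":0,"dy":0,"dz":-10,"turn":0,"fingers":-0.2},{"dx":0,"dy":0,"dz":-10,"turn":0,"fingers":-0.2},{"dx":0,"dy":0,"dz":-6,"turn":0,"fingers":-0.2},{"dx":0,"dy":0,"dz":0,"turn":0,"fingers":-0.2}]}}

```text
clock: 7.03
position: [0.4839, -0.1093, 0.0799]
ee_rot: [0.007, 0.935, 0.353, 0.021]
contact_force: [0.9, -0.6, -0.2]
width: 0.051
```

Emit:
{"name": "play_rows", "arguments": {"series": [{"dx":0,"dy":1,"dz":-8,"turn":0,"fingers":-0.2},{"dx":0,"dy":0,"dz":-8,"turn":0,"fingers":-0.2},{"dx":0,"dy":0,"dz":-8,"turn":0,"fingers":-0.2},{"dx":0,"dy":0,"dz":-6,"turn":0,"fingers":-0.2},{"dx":0,"dy":0,"dz":-2,"turn":0,"fingers":-0.2},{"dx":0,"dy":0,"dz":0,"turn":0,"fingers":-0.2}]}}

```text
clock: 7.53
position: [0.4839, -0.1083, 0.0453]
ee_rot: [0.007, 0.935, 0.353, 0.021]
contact_force: [-0.8, -0.3, 0.3]
width: 0.0514
```

Run:
```python
from rig import *; from h import *
s=get_state();w=get_image("wrist");S=get_image("side")
print(s["position"],s["ee_rot"],s["contact_force"])
u=proj(S,[s["position"]])[0].astype(int)
b=cv2.resize(S["pixels"][u[1]-60:u[1]+50,u[0]-50:u[0]+50,::-1],None,fx=4,fy=4)[:440]
a=w["pixels"][40:480,100:540,::-1]
cv2.imwrite("pics/w3.png",np.hstack([a[:440],b[:,:360]]))
```

```text
[ 0.48385929 -0.10831614  0.04533879] [0.00728238 0.935432   0.35279785 0.02115688] [-0.77822227 -0.34901895  0.34929618]
```

View pics/w3.png

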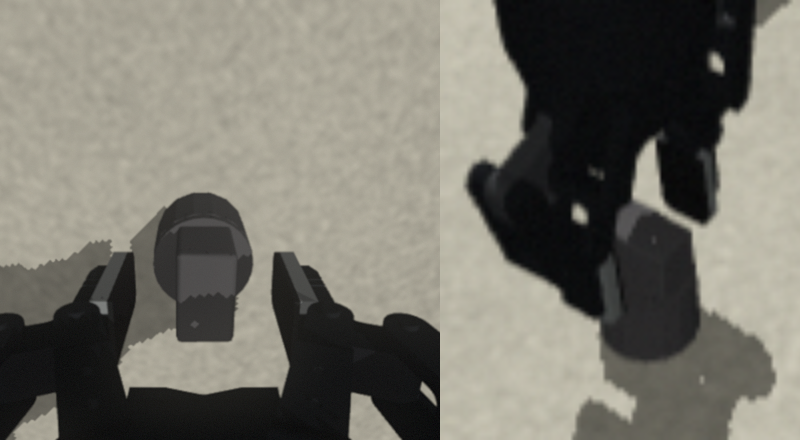

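The tab sits centred between the open fingers, which are straddling it just above the shoulder. Closing now.

Emit:
{"name": "play_rows", "arguments": {"series": [{"dx":0,"dy":0,"dz":0,"turn":0,"fingers":0.3},{"dx":0,"dy":0,"dz":0,"turn":0,"fingers":1},{"dx":0,"dy":0,"dz":0,"turn":0,"fingers":1},{"dx":0,"dy":0,"dz":0,"turn":0,"fingers":1},{"dx":0,"dy":0,"dz":0,"turn":0,"fingers":1},{"dx":0,"dy":0,"dz":0,"turn":0,"fingers":1}], "squeeze": 70}}

```text
clock: 8.13
position: [0.4854, -0.1091, 0.0479]
ee_rot: [0.009, 0.935, 0.353, 0.023]
contact_force: [0.3, -0.1, -0.8]
width: 0.0189
```

Emit:
{"name": "play_rows", "arguments": {"series": [{"dx":0,"dy":0,"dz":5,"turn":0,"fingers":1},{"dx":0,"dy":0,"dz":15,"turn":0,"fingers":1},{"dx":0,"dy":0,"dz":20,"turn":0,"fingers":1},{"dx":0,"dy":0,"dz":20,"turn":0,"fingers":1},{"dx":0,"dy":0,"dz":20,"turn":0,"fingers":1},{"dx":0,"dy":0,"dz":20,"turn":0,"fingers":1},{"dx":0,"dy":0,"dz":20,"turn":0,"fingers":1},{"dx":0,"dy":0,"dz":20,"turn":0,"fingers":1},{"dx":0,"dy":0,"dz":20,"turn":0,"fingers":1},{"dx":0,"dy":0,"dz":10,"turn":0,"fingers":1},{"dx":0,"dy":0,"dz":0,"turn":0,"fingers":1}]}}

```text
clock: 9.05
position: [0.4819, -0.1074, 0.2276]
ee_rot: [0.008, 0.935, 0.353, 0.022]
contact_force: [-0.5, -0.4, -0.5]
width: 0.0185
```

Emit:
{"name": "play_rows", "arguments": {"series": [{"dx":1,"dy":10,"dz":0,"turn":0,"fingers":1},{"dx":2,"dy":20,"dz":0,"turn":0,"fingers":1},{"dx":2,"dy":20,"dz":0,"turn":0,"fingers":1},{"dx":2,"dy":20,"dz":0,"turn":0,"fingers":1},{"dx":2,"dy":20,"dz":0,"turn":0,"fingers":1},{"dx":2,"dy":20,"dz":0,"turn":0,"fingers":1},{"dx":2,"dy":20,"dz":0,"turn":0,"fingers":1},{"dx":2,"dy":20,"dz":0,"turn":0,"fingers":1},{"dx":2,"dy":20,"dz":0,"turn":0,"fingers":1},{"dx":2,"dy":20,"dz":0,"turn":0,"fingers":1},{"dx":0,"dy":10,"dz":0,"turn":0,"fingers":1},{"dx":0,"dy":0,"dz":0,"turn":0,"fingers":1}]}}

```text
clock: 10.05
position: [0.4918, 0.1086, 0.216]
ee_rot: [0.002, 0.936, 0.351, 0.013]
contact_force: [-0.1, 0.3, 0.2]
width: 0.0189
```

Run:
```python
from rig import *; from h import *
s=get_state();S=get_image("side");w=get_image("wrist");T=get_image("top")
w_,x,y,z=s["ee_rot"];print(s["position"],s["width"],s["contact_force"]);print(R.from_quat([x,y,z,w_]).as_matrix().round(3))
cv2.imwrite("pics/c.png",np.vstack([np.hstack([cv2.resize(S["pixels"][90:290,160:360],(400,400)),cv2.resize(T["pixels"][200:400,150:350],(400,400))]),]) [...,::-1])
cv2.imwrite("pics/w4.png",w["pixels"][...,::-1])
```

```text
[0.49177773 0.10864315 0.21600985] 0.01888085968553195 [-0.0946884   0.32306903  0.1962682 ]
[[ 0.753  0.657  0.025]
 [ 0.658 -0.753  0.006]
 [ 0.023  0.012 -1.   ]]
```

View pics/c.png

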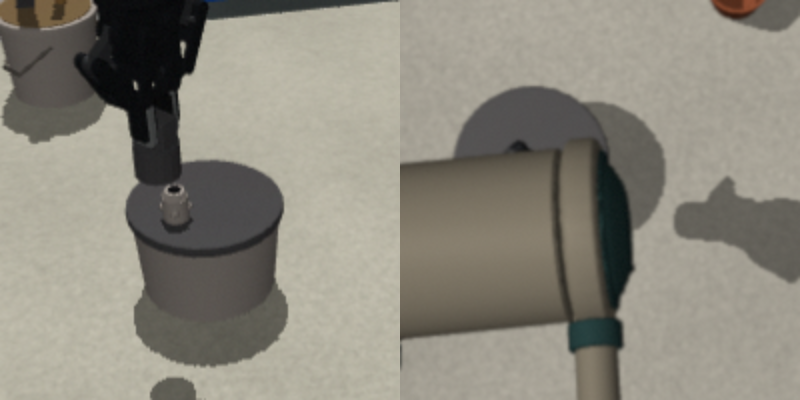

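View pics/w4.png

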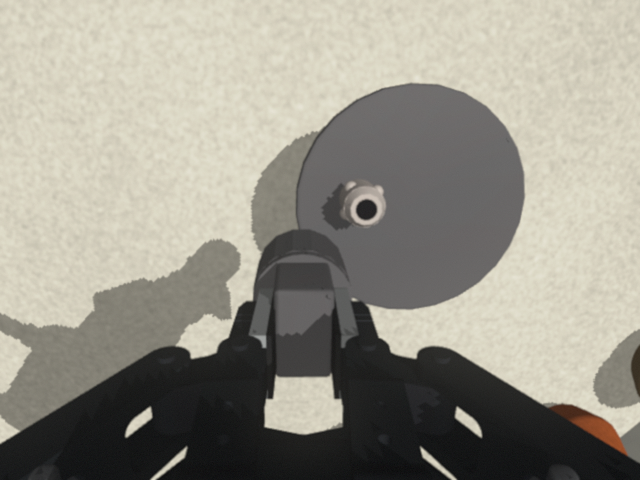

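The cap is held and hangs straight. In the wrist view the neck top is at (367,208) and the tab's top face has corners at (274,290), (330,290), (331,376) and (272,376).

Run:
```python
from rig import *; from h import *
s=get_state();w=get_image("wrist")
g=cv2.cvtColor(w["pixels"],cv2.COLOR_RGB2GRAY)
print(g[300,262:345:2]);print(g[365,262:345:2]);print(g[280:390:4,300])
n=atz(w,(367,208),.125,s);print("neck wrist",n.round(4))
w_,x,y,z=s["ee_rot"];Rt=R.from_quat([x,y,z,w_]).as_matrix()
for zt in(-.007,-.009,-.011):
    P=[]
    for u in((274,290),(330,290),(331,376),(272,376)):
        H=np.array(w["hand_eye"]);d=cv2.undistortPoints(np.array([[u]],float),K(w),np.array(w["dist"])).ravel();d=H[:3,:3]@[*d,1];c=H[:3,3]
        P.append(c+d*(zt-c[2])/d[2])
    P=np.array(P);m=P.mean(0);print(zt,P.round(4).tolist(),m.round(4))
off=Rt@np.array([m[0],m[1],.02]);print("world off of rim-ish centre",off)
```

```text
[ 94  96  79  77  73  43  61  80  95 101 101 100 100 101 100 101 100 101
 100 101 102 100 102 101 100 101 101 100 100 101 100 102 102 102  99  97
  69  88  94  93  95  93]
[35 35 35 35 34 28 27 44 63 64 65 65 65 64 63 65 64 65 66 65 63 64 65 66
 66 65 64 64 66 66 65 64 65 61 51 29 30 35 33 32 30 30]
[ 66  65  68 101 101 101 101 100 100 101 101 102 102  90  64  65  65  64
  65  64  65  65  65  66  94 204 203 202]
neck wrist [0.5075 0.1449 0.125 ]
-0.007 [[-0.0102, -0.0156, -0.007], [0.0082, -0.0156, -0.007], [0.0093, 0.0177, -0.007], [-0.0116, 0.0177, -0.007]] [-0.0011  0.001  -0.007 ]
-0.009 [[-0.0101, -0.0165, -0.009], [0.0081, -0.0165, -0.009], [0.0091, 0.0162, -0.009], [-0.0114, 0.0162, -0.009]] [-0.0011 -0.0001 -0.009 ]
-0.011 [[-0.0099, -0.0174, -0.011], [0.008, -0.0174, -0.011], [0.009, 0.0148, -0.011], [-0.0113, 0.0148, -0.011]] [-0.0011 -0.0013 -0.011 ]
world off of rim-ish centre [-0.00112971  0.00036333 -0.02003447]
```

Emit:
{"name": "play_rows", "arguments": {"series": [{"dx":5,"dy":12,"dz":0,"turn":0,"fingers":1},{"dx":5,"dy":12,"dz":0,"turn":0,"fingers":1},{"dx":3,"dy":8,"dz":0,"turn":0,"fingers":1},{"dx":0,"dy":2,"dz":0,"turn":0,"fingers":1},{"dx":0,"dy":0,"dz":0,"turn":0,"fingers":1}]}}

```text
clock: 10.67
position: [0.508, 0.1402, 0.2172]
ee_rot: [0.003, 0.938, 0.347, 0.014]
contact_force: [0.1, -0.1, -0.9]
width: 0.0184
```

Emit:
{"name": "play_rows", "arguments": {"series": [{"dx":-1,"dy":4,"dz":0,"turn":0,"fingers":1},{"dx":0,"dy":0,"dz":0,"turn":0,"fingers":1},{"dx":0,"dy":0,"dz":-8,"turn":0,"fingers":1},{"dx":0,"dy":0,"dz":-8,"turn":0,"fingers":1},{"dx":0,"dy":0,"dz":-8,"turn":0,"fingers":1},{"dx":0,"dy":0,"dz":-6,"turn":0,"fingers":1},{"dx":0,"dy":0,"dz":0,"turn":0,"fingers":1}]}}

```text
clock: 11.25
position: [0.5059, 0.1442, 0.1837]
ee_rot: [0.003, 0.938, 0.347, 0.013]
contact_force: [0.5, 0.4, -0.2]
width: 0.0182
```

Run:
```python
from rig import *; from h import *
s=get_state();S=get_image("side");w=get_image("wrist")
print(s["position"],s["contact_force"],s["ee_rot"])
a=cv2.resize(S["pixels"][125:225,190:290],(420,420),interpolation=cv2.INTER_CUBIC);b=w["pixels"][60:480,130:510]
cv2.imwrite("pics/d.png",np.hstack([a,b])[...,::-1])
```

```text
[0.50587271 0.14416402 0.18365216] [ 0.45531954  0.35442579 -0.23556288] [0.00323883 0.93771485 0.34714722 0.01300693]
```

View pics/d.png

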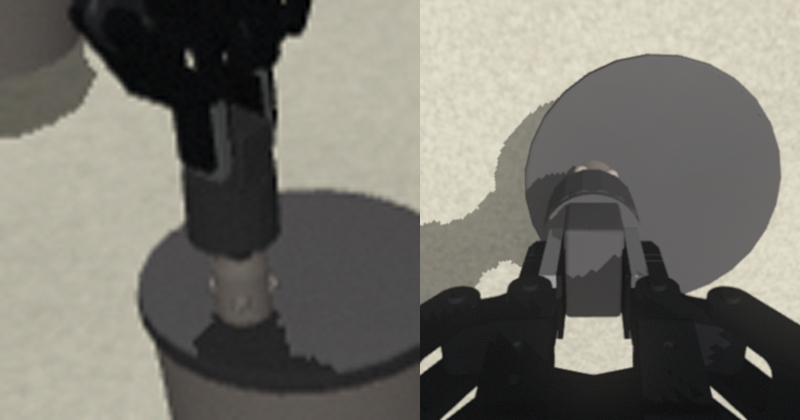

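The cap hangs just above the neck. In the side crop its rim centre is at about x 235 and the neck's at about 243, so I'll measure that offset with the calibration.

Run:
```python
from rig import *; from h import *
s=get_state();S=get_image("side")
def crop(P):return ((proj(S,P)-[190,125])*4.2).round(1)
N=np.array([.507,.1454])
print("neck axis z .095,.107,.125",crop([[*N,z] for z in(.095,.107,.125)]))
p=s["position"];w_,x,y,z=s["ee_rot"];tz=R.from_quat([x,y,z,w_]).as_matrix()[:,2]
print("cap axis rim,shoulder",crop([p+.048*tz,p+.017*tz]))
J=crop([[.507,.1454,.13],[.517,.1454,.13],[.507,.1554,.13]]);print("px per 10mm x,y",J[1]-J[0],J[2]-J[0])
g=cv2.cvtColor(cv2.resize(S["pixels"][125:225,190:290],(420,420),interpolation=cv2.INTER_CUBIC),cv2.COLOR_RGB2GRAY)
for r in(190,210,230,245,265,275,300,310):print(r,g[r,170:300:5])
```

```text
neck axis z .095,.107,.125 [[243.8 307.3]
 [241.8 284.7]
 [238.7 250.2]]
cap axis rim,shoulder [[239.2 228. ]
 [231.7 166. ]]
px per 10mm x,y [23.2 -3.2] [ -3.7 -12.6]
190 [176 178 192  89  34  35  38  37  37  39  36  38  37  36  38  37  36  37
  35  32  34  32 112 137 117 117]
210 [178 177 187 141  44  36  37  38  40  39  40  40  39  38  40  38  37  38
  36  33  34  31  43  80  76  76]
230 [145 115  82  74  38  35  37  36  39  39  39  40  40  40  39  38  37  36
  36  34  32  31  47  79  76  77]
245 [76 76 75 75 76 58 49 41 37 39 41 40 39 39 41 39 39 38 40 46 60 77 76 76
 77 74]
265 [76 74 75 76 76 75 76 76 78 82 88 92 96 97 95 98 96 90 81 73 75 77 77 77
 76 76]
275 [ 76  76  74  75  77  77  76  76  78  75  86  94  99 101  99  99  91  86
  80  67  86  80  78  78  76  76]
300 [ 76  76  77  76  78  78  77  77  78  71  78  84  86  92 103  94  76  85
  79  72  63  78  76  78  77  76]
310 [77 75 76 79 75 77 77 77 73 69 76 83 85 91 84 85 85 85 81 76 59 54 77 76
 77 76]
```

Emit:
{"name": "play_rows", "arguments": {"series": [{"dx":1,"dy":1,"dz":-4,"turn":0,"fingers":1},{"dx":0,"dy":0,"dz":-5,"turn":0,"fingers":1},{"dx":0,"dy":0,"dz":-5,"turn":0,"fingers":1},{"dx":0,"dy":0,"dz":-4,"turn":0,"fingers":1},{"dx":0,"dy":0,"dz":0,"turn":0,"fingers":1}], "squeeze": 100}}

```text
clock: 11.82
position: [0.5092, 0.1455, 0.1669]
ee_rot: [0.004, 0.938, 0.347, 0.016]
contact_force: [-0.2, -0.5, -0.5]
width: 0.0177
```

Emit:
{"name": "play_rows", "arguments": {"series": [{"dx":-1,"dy":0,"dz":-4,"turn":0,"fingers":1},{"dx":0,"dy":0,"dz":-3,"turn":0,"fingers":1},{"dx":0,"dy":0,"dz":0,"turn":0,"fingers":1}]}}

```text
clock: 12.07
position: [0.508, 0.1455, 0.1594]
ee_rot: [0.004, 0.938, 0.347, 0.016]
contact_force: [-0.7, 0.4, -0.6]
width: 0.0178
```

Emit:
{"name": "play_rows", "arguments": {"series": [{"dx":0,"dy":0,"dz":-3,"turn":0,"fingers":1},{"dx":0,"dy":0,"dz":-3,"turn":0,"fingers":1}]}}

```text
clock: 12.23
position: [0.5087, 0.1454, 0.1551]
ee_rot: [0.004, 0.938, 0.347, 0.017]
contact_force: [-4.4, -1.5, 17.6]
width: 0.018
```

Emit:
{"name": "play_rows", "arguments": {"series": [{"dx":-1,"dy":0,"dz":-4,"turn":0,"fingers":1}]}}

```text
clock: 12.32
position: [0.5082, 0.1453, 0.1527]
ee_rot: [0.005, 0.938, 0.347, 0.018]
contact_force: [-1.1, 0.6, -1.9]
width: 0.0177
```

Emit:
{"name": "play_rows", "arguments": {"series": [{"dx":0,"dy":0,"dz":-4,"turn":0,"fingers":1}]}}

```text
clock: 12.4
position: [0.5079, 0.1458, 0.1491]
ee_rot: [0.004, 0.938, 0.347, 0.018]
contact_force: [-2.0, 0.5, -1.4]
width: 0.0181
```

Emit:
{"name": "play_rows", "arguments": {"series": [{"dx":0,"dy":0,"dz":-4,"turn":0,"fingers":1}]}}

```text
clock: 12.48
position: [0.508, 0.1459, 0.145]
ee_rot: [0.004, 0.938, 0.347, 0.018]
contact_force: [-0.1, 0.4, -1.1]
width: 0.0179
```

The force peaked at 17.6 N and then dropped below zero, which is the click. I'll press on to the stop.

Emit:
{"name": "play_rows", "arguments": {"series": [{"dx":0,"dy":0,"dz":-3,"turn":0,"fingers":1}]}}

```text
clock: 12.57
position: [0.5082, 0.1459, 0.1447]
ee_rot: [0.004, 0.938, 0.347, 0.019]
contact_force: [-11.6, -1.6, 43.0]
width: 0.0178
```

Emit:
{"name": "play_rows", "arguments": {"series": [{"dx":0,"dy":0,"dz":-4,"turn":0,"fingers":1}]}}

```text
clock: 12.65
position: [0.5081, 0.1459, 0.1448]
ee_rot: [0.005, 0.938, 0.347, 0.019]
contact_force: [-10.9, -2.1, 38.2]
width: 0.018
```

Emit:
{"name": "play_rows", "arguments": {"series": [{"dx":0,"dy":0,"dz":-5,"turn":0,"fingers":1}]}}

```text
clock: 12.73
position: [0.5081, 0.1459, 0.1447]
ee_rot: [0.005, 0.937, 0.348, 0.02]
contact_force: [-12.2, -1.9, 40.8]
width: 0.0181
```

Emit:
{"name": "play_rows", "arguments": {"series": [{"dx":-1,"dy":0,"dz":-3,"turn":0,"fingers":1},{"dx":-1,"dy":0,"dz":-3,"turn":0,"fingers":1},{"dx":0,"dy":0,"dz":-3,"turn":0,"fingers":1}]}}

```text
clock: 12.98
position: [0.5079, 0.1459, 0.1449]
ee_rot: [0.007, 0.937, 0.348, 0.025]
contact_force: [-8.3, 0.1, 24.1]
width: 0.0177
```

Run:
```python
from rig import *; from h import *
S=get_image("side");w=get_image("wrist")
for k in range(5):
    get_image("top")
s=get_state();print(s["position"],s["contact_force"],s["width"])
p=lambda z:((proj(S,[[.507,.1454,z]])[0]-[190,125])*4.2).round(0)
print("rim(.098) shoulder(.129) tabtop(.155)",p(.098),p(.129),p(.155))
a=cv2.resize(S["pixels"][125:225,190:290],(420,420),interpolation=cv2.INTER_CUBIC);b=w["pixels"][60:480,130:510]
cv2.imwrite("pics/e.png",np.hstack([a,b])[...,::-1])
```

```text
[0.50787451 0.14591585 0.1448658 ] [-6.7677149  -0.68293422 22.01804295] 0.017610438332668753
rim(.098) shoulder(.129) tabtop(.155) [243. 302.] [238. 242.] [233. 191.]
```

View pics/e.png

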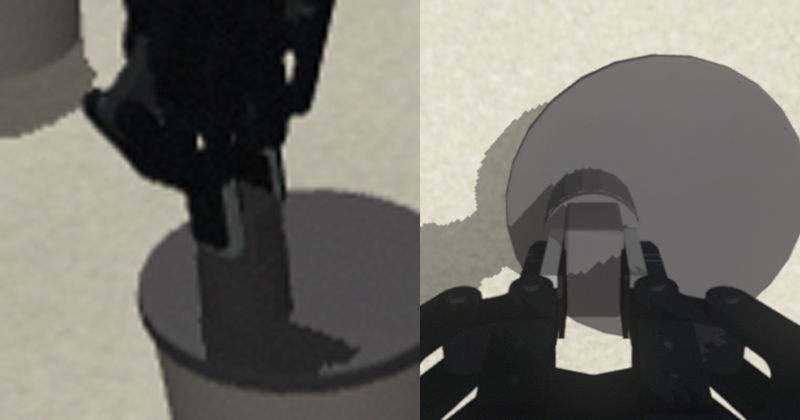

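The skirt now covers the neck and its rim is just above the lid, where the model says it should be when home. The hold is at 22 N, so I'll firm it up slightly.

Emit:
{"name": "play_rows", "arguments": {"series": [{"dx":0,"dy":0,"dz":-4,"turn":0,"fingers":1}]}}

```text
clock: 13.42
position: [0.5079, 0.1459, 0.1448]
ee_rot: [0.007, 0.937, 0.348, 0.026]
contact_force: [-11.0, -1.6, 36.2]
width: 0.018
```

Run:
```python
from rig import *
for k in range(6): get_image("top")
s=get_state();print(s["clock"],s["position"],s["contact_force"],s["width"])
if s["contact_force"][2]>20 and s["contact_force"][2]<39: print(sign_off())
```

```text
13.7167 [0.50787573 0.1458941  0.14485556] [-8.52695354 -1.45856949 27.80284202] 0.01790006776976257
the job is handed in; nothing more can be done
None
```

The larger cap is on the neck, clicked past its catches and pressed against its stop. I handed the job in with the gripper still holding it pushed down, at 13.7 s on the robot's clock.

- **Click:** the push built up to about 17.6 N, then dropped to about -2 N as the catches gave way.
- **Stop:** the cap met a solid stop with the TCP at 0.1447 m, and pushing harder did not move it further. The last side picture shows the skirt down by the lid, where it should be when fully home.
- **Final hold:** the downward push was 36 N after the last move and had settled to 28 N at sign-off, with a sideways force of about 9 N. The gripper opening stayed at about 18 mm.
- **Other objects:** I kept clear of the small cap, the cup and the trimming tool on the way, but I did not take a final picture to confirm they are still in place.

Two checks did not agree fully:
- **Tilt:** the tool had built up a tilt of about 3° by the end. The rows only turn about the vertical, so I couldn't correct it directly.
- **Force:** the wrist force along z briefly reached 43 N at the stop. That is well under the 120 N wrist limit, and the fingers, not the gripper's body, were bearing on the cap.

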